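# Set the pointer and slide the fixture plate out to it

## Task

Set the pointer on the stand: swing it round until it points square across the fixture plate's path (parallel to the surface plate's edge), and lower it until it is level. Then slide the fixture plate straight out over the surface plate's edge, lying flat all the way (do not lift it or let it tip), until its outer end is right below the pointer's tip, and finish while still holding it there, flat on the surface plate, because it would tip if let go. Leave the other things where they are.

Things in the scene. Friction and masses are not known exactly. Their poses are not given: they have to be found in the camera images.
- block_edge (a point): Middle of the outer top edge of the low surface plate (a fixed heavy dark steel slab 220 x 300 mm on a grey base, its top 80 mm above the bench). Axes: y points inward over the slab (the slab covers 0 to 300 mm along y and +-110 mm along x), so outward is -y; z up.
- plate: The fixture plate: loose flat aluminium plate 64 mm wide, 320 mm long, 10 mm thick, with drilled holes, lying on the surface plate and about 0.45 to 0.75 kg. Origin at the centre of its underside; its y axis runs along its length, outer end at y = -160 mm, inner end at y = +160 mm, z up. It balances about 8 mm inward of its middle, so with more than about 168 mm of overhang it tips unless it is held.
- plate_grip (a point): Centre of the black square grip block (30 x 30 mm, 45 mm high) fixed upright on the fixture plate, 130 mm inward of the plate's middle. The point is 22.5 mm above the plate's upper face (32.5 mm above its underside); axes as the plate's.
- plate_end (a point): Middle of the upper edge of the fixture plate's outer end; axes as the plate's.
- stand: The pointer stand: fixed round iron base 80 mm across with a thin steel post, on the bench beyond the surface plate's outer edge and to one side of the fixture plate's path. Origin under the base; axes parallel to those of block_edge; the post stands on its z axis.
- pivot (a point): Where the pointer's swivel axis (vertical) and tilt axis (horizontal) cross, on top of the post, 125 mm above the bench. The fork around it is 31 mm wide and reaches 18 mm above this point.
- pointer_tip (a point): Sharp tip of the pointer, 150 mm from the pivot. The pointer is a 12 x 12 mm square steel bar up to 125 mm from the pivot, then a 25 mm long cone. Axes turn with the pointer: x from the tip back to the pivot, y across the bar (level), z up when the bar is level. When set, the tip is 35 mm above the top of the fixture plate.
- swivel (a joint): Swivel of the pointer about the vertical post, rad: 0 when it points square across the fixture plate's path (along -x of block_edge, parallel to the edge), positive when swung away from the surface plate (towards -y of block_edge); range -0.5 to 1.4. Stiff: it stays where it is left and takes about 2 N at 110 mm from the pivot.
- tilt (a joint): Tilt of the pointer, rad: 0 level, against a stop; positive raised; up to 1.0. Stiff: it stays where it is left and takes about 2 to 3 N at 110 mm from the pivot.
- vee_block: Bystander, loose: small steel vee block, 36 x 60 x 28 mm, standing on the surface plate beside the fixture plate.
- file: Bystander, loose: flat hand file with wooden handle, 300 mm long, 28 mm high, on the bench below where the fixture plate comes out.
- hammer: Bystander, loose: hammer lying on the bench.
- screwdriver: Bystander, loose: screwdriver lying on the bench.
- square: Bystander, loose: steel try square lying flat on the bench beside the surface plate, blade 140 mm.
- oil_bottle: Bystander, loose: white plastic bottle, 56 mm across, 130 mm high, on the bench.
- jar: Bystander, loose: clear jar with a lid, 72 mm across, 65 mm high, on the bench.

How it is judged:
On the way, in this order (a step that is already met when the one before it is completed fails the run):
1. the pointer is square across the path and level (value of joint swivel between -0.1 and 0.1 rad and value of joint tilt below 0.08 rad), for 0.3 s.
2. the fixture plate's outer end is right below the pointer's tip, the plate held flat (all of step 1 and y of plate_end in the frame of pointer_tip between -0.008 and 0.008 m and x of plate_end in the frame of pointer_tip between -0.025 and 0.025 m and angle between the y axis of plate_grip and the y axis of block_edge, either way round below 0.12 rad and angle between plate_grip's own z axis and vertical below 0.05 rad and height (world z) of plate_grip between 0.1085 and 0.1165 m and contact force between the fingers and plate above 1 N and contact force between plate and stand below 0.5 N), for 0.2 s.
At the end, for the whole second after the job is handed in: Pointer within 0.1 rad of square, 0.08 of level; plate end within 8 mm of the tip along the path, 25 mm sideways; plate square within 0.12 rad, flat within 0.05 rad, on the surface plate (height +-4 mm), at rest, not touching the stand, fingers holding it with over 1 N (all of step 2 and linear speed of plate below 0.02 m/s); the arm keeps its last pose, push and grip.
It fails at once if the fixture plate tips by more than 0.15 rad (angle between plate_grip's own z axis and vertical above 0.15 rad).
It fails at once if the fixture plate is lifted more than 12 mm off the surface plate or falls (height (world z) of plate_grip above 0.1245 m or height (world z) of plate_grip below 0.09 m).
It fails at once if one of the other things is moved by more than 30 mm (distance of any of vee_block, file, hammer, screwdriver, square, oil_bottle, jar from where it was at the start of the episode above 0.03 m).
It also fails if it takes over 51 s, if anything falls off the work surface, if the arm or the gripper's body presses on something with over 40 N, if the wrist force passes 120 N, or if a joint passes its speed limit or range.

## Robot

A 7-joint arm with a two-finger parallel gripper is mounted at the origin on the work surface. World frame = base frame: x ahead of the robot, y to its left, z up, the work surface at z = 0. Lengths are in m, angles in rad, forces in N, time in s.
With the tool pointing down it reaches from about 0.4 to 0.85 m from the base axis. Payload 10.4 kg.
Tool frame: the origin (TCP) lies where the fingers leave the gripper's body, on its centre line; the fingertips stand 70 mm ahead of it and the grasp point (between the pads) lies r.grip_depth ahead of it (r.grip_depth is the distance from the TCP to the grasp point, in m); z points along the fingers, y is the direction in which the jaws open and shut (so a half turn about z gives the same grasp; the last joint's range is limited). The gripper opens to 87 mm and grips with 3 to 60 N. Pads are 19 mm wide; open, the fingers measure 117 mm over their backs; the gripper's body (75 mm by 190 mm) begins 51 mm behind the grasp point.
Start: joints at [-1.175, 0.332, -0.065, 1.46, 0.022, 1.35, -0.088], TCP at [0.254, 0.571, 0.292] pointing down, gripper open.
Joint ranges: [-2.6, 2.6], [-0.5, 2.12], [-1.47, 1.34], [0.16, 2.42], [-1.27, 4.41], [0.06, 2.06], [-2.6, 2.6]. Speed limits (rad/s): [2.22, 2.22, 2.79, 2.79, 3.14, 3.14, 3.14].

## Interface

Orientations are given as a unit quaternion [x, y, z, w].
In Python, from bench import monitor, viewer, workorder, nets, r gives the robot as it stands.
- The arm moves only by the tool drive_tool, never from a script. Its argument "plan" is a list of rows, each an object of numbers: "rx", "ry", "rz": the turn, a rotation vector about the tool's x, y, z in units of 360 degrees (1.0 is 360 degrees); "x", "y", "z": the shift along the tool's x, y, z in units of 1000 mm (1.0 is 1000 mm); "fingers": the opening, from 0 (shut) to 1 (fully open). In form: [{"rx": .., "ry": .., "rz": .., "x": .., "y": .., "z": .., "fingers": ..}, ...]. A call has 1 to 12 rows; each row is the pose to reach, as a shift and turn from the pose commanded when the call began, along the tool's axes at that moment, turning the shorter way round; what a row does not reach only later rows make up. A row lasts 1/8 s, in which the tool goes at most 62.5 mm and 10.7 degrees, less where a joint would pass 70% of its speed; a pose out of reach is approached as far as the arm can. A call with a number of a shift or a turn outside -1 to 1 is refused whole. A call with a gripper value outside its range is refused whole. The fingers move at their own pace and stop on an object; "squeeze" is the grip in N (left out, the last holds). Time passes only in rows, so rows that repeat a pose let the fingers close. It gives the time, the measured TCP pose, the force and the opening at its end, in the units of the state.
- monitor.read_state(): the state, without advancing time (a new reading comes with each control period).
- viewer.camera(name): name is "side" or "top" or "wrist"; returns a dict with "color" (420x560x3 uint8, red, green, blue), "depth" (420x560 float32, m along the optical axis (not along the pixel's ray), 0 where there is no reading), "camera_matrix" (3x3 intrinsics, pixels), "D" ([k1, k2, p1, p2, k3] as OpenCV has them; the pictures are not rectified), "xyz" and "rotation" of the camera in the world. Camera axes: x right, y down, z forward; pixel columns grow to the right and rows downward; lengths in m; the calibration is good to about 2 mm. A picture is of the moment at which its call begins.
- workorder.close_job(): hands the job in, once; it reports no verdict.
Trained networks look in the newest picture that a camera, given by its name, has taken for a name from the list of things; names that differ only in an ending like _2 or _b are one class to them, and where a whole thing is asked for, a point or a joint stands for the part that bears it (a point fixed in the world has none). Each returns a list of dicts, best first, with "confidence" (0 to 1); they miss things now and then, are a little off and sometimes report something else, mostly with a low value. They report only what shows in the picture. A call takes as long as a camera call.
- nets.find_in(label, camera): "centre" ([x, y, z] in m, in world coordinates, good to about 4 mm: the middle of the surface that is visible of it).
- nets.regions_of(label, camera): "region" (420x560 bool, what is visible of it).
The state is a dict: "time": time; "joint_positions": joint angles; "joint_vel": joint speeds; "joint_torque": joint torques, N m; "ee_pos": TCP position; "eef_rot": TCP orientation; "ft_force": force on the tool from outside, world axes, zero at the start; "torque": the same for the moment, N m; "width": finger opening in m.
Only numpy, scipy, OpenCV 4.12 (cv2) and the standard library are available. Lean on these libraries where they do the work, as an engineer would, in place of code of your own. Each camera call takes 0.05 s, during which the arm holds its last target.

## Working session

There is one attempt and no reset: what is moved stays moved. The work goes in short steps, Python scripts to look and compute and a tool call to move; the robot and the scene stay as the last step left them, time stands still between calls to the robot, and variables do not carry over. Pictures are saved under pics/ and viewed, and the job is handed in when it is done.

Besides the shell and the picture viewer there is one more tool, called after "Request:" by a JSON object that holds its "method" and its "body", one argument or row to a line. drive_tool: Moves the arm, as the interface text tells. Its arguments: {"type":"object","properties":{"plan":{"type":"array","items":{"type":"object","properties":{"rx":{"type":"number","minimum":-1,"maximum":1},"ry":{"type":"number","minimum":-1,"maximum":1},"rz":{"type":"number","minimum":-1,"maximum":1},"x":{"type":"number","minimum":-1,"maximum":1},"y":{"type":"number","minimum":-1,"maximum":1},"z":{"type":"number","minimum":-1,"maximum":1},"fingers":{"type":"number"}}}},"squeeze":{"type":"number"}},"required":["plan"]}

```bash
mkdir -p pics; ls; cat > h.py <<'E'
import numpy as np,cv2
from scipy.spatial.transform import Rotation as R
from bench import monitor, viewer, workorder, nets, r
def cam(n,f=None):
    c=viewer.camera(n)
    if f: cv2.imwrite('pics/'+f,c['color'][:,:,::-1])
    return c
def rot(c):
    q=np.array(c['rotation']); return q if q.shape==(3,3) else R.from_quat(q).as_matrix()
def w(c,u,v,d=None):
    u=np.atleast_1d(u).astype(float);v=np.atleast_1d(v).astype(float)
    if d is None: d=c['depth'][v.astype(int),u.astype(int)]
    p=cv2.undistortPoints(np.stack([u,v],1)[:,None],np.array(c['camera_matrix']),np.array(c['D'])).reshape(-1,2)
    P=np.c_[p,np.ones(len(p))]*np.asarray(d).reshape(-1,1)
    return P@rot(c).T+np.array(c['xyz'])
E
python3 - <<'E'
from h import *
print(monitor.read_state(), r.grip_depth)
for n in ['side','top','wrist']:
    c=cam(n,n+'0.png'); print(n,c['xyz'],np.array(c['rotation']).tolist(),c['camera_matrix'])
    for l in ['plate','plate_grip','stand','pivot','pointer_tip','vee_block','file','hammer','screwdriver','square','oil_bottle','jar','block_edge','plate_end']:
        try:
            for o in nets.find_in(l,n)[:2]: print(l,np.round(o['centre'],3),round(o['confidence'],2))
        except Exception as e: print(l,e)
E
```

```text
pics
{'time': 0.0, 'joint_positions': array([-1.17460113,  0.33285308, -0.06471008,  1.46094562,  0.02161462,
        1.34988312, -0.08849945]), 'joint_vel': array([-1.22382978e-03, -1.23628088e-04, -6.87682641e-05,  7.35869628e-04,
        5.68858786e-04, -3.60111833e-04,  1.71993319e-04]), 'joint_torque': array([-9.64757805e-05, -6.23255682e+01,  2.51458772e-02, -3.89901567e+01,
       -6.11281721e-02,  3.96420434e-02,  1.39212812e-04]), 'ee_pos': array([0.25404535, 0.57072562, 0.29146358]), 'eef_rot': array([ 2.07853835e-01,  9.78159649e-01, -6.88163419e-04, -1.07568890e-04]), 'ft_force': array([-0.6176755 ,  0.159371  ,  0.96626453]), 'torque': array([-0.00192366, -0.00273455, -0.05421868]), 'width': 0.0871567094120018} 0.051
side [-0.17059939 -0.74252905  0.69421959] [0.8184268621197548, -0.303080112960153, 0.17830706929037674, -0.45445187372256424] [[426.67341102   0.         277.93561622]
 [  0.         426.67341102 207.21277746]
 [  0.           0.           1.        ]]
plate [0.466 0.154 0.09 ] 0.72
plate_grip [0.47  0.148 0.091] 0.93
stand [ 0.597 -0.176  0.021] 0.65
pivot
[... 964 characters left out ...]
0.39
pivot [ 0.589 -0.199  0.145] 0.72
pointer_tip [ 0.571 -0.22   0.155] 0.85
vee_block [0.395 0.16  0.107] 0.72
file [ 0.447 -0.012  0.009] 0.83
hammer [ 0.365 -0.343  0.021] 0.59
screwdriver [ 0.377 -0.214  0.02 ] 0.6
square [0.667 0.109 0.011] 0.7
square [ 0.567 -0.215  0.159] 0.35
oil_bottle [0.668 0.256 0.087] 0.63
jar [0.675 0.361 0.066] 0.7
jar [0.667 0.255 0.091] 0.55
block_edge [0.52  0.222 0.08 ] 0.62
plate_end [0.477 0.159 0.09 ] 0.89
wrist [0.18134938 0.60305969 0.38425623] [0.8296302501116627, 0.5388884047503245, 0.07958910744240201, 0.1223867202838284] [[323.23772735   0.         279.55200116]
 [  0.         323.23772735 210.71786316]
 [  0.           0.           1.        ]]
```

```bash
python3 - <<'E'
from h import *
a=cv2.imread('pics/side0.png');b=cv2.imread('pics/top0.png')
cv2.imwrite('pics/s0.png',cv2.resize(a,(784,588)));cv2.imwrite('pics/t0.png',cv2.resize(b,(784,588)))
E
```

```text
(no output)
```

View pics/s0.png

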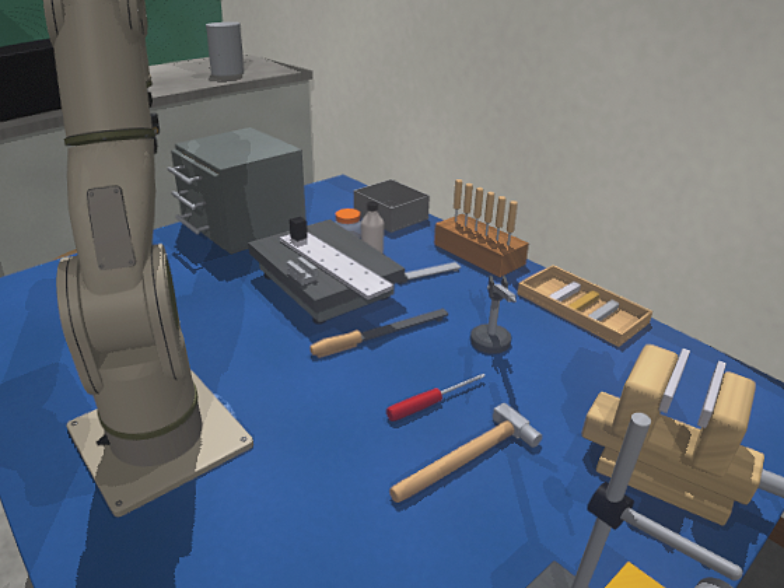

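View pics/t0.png

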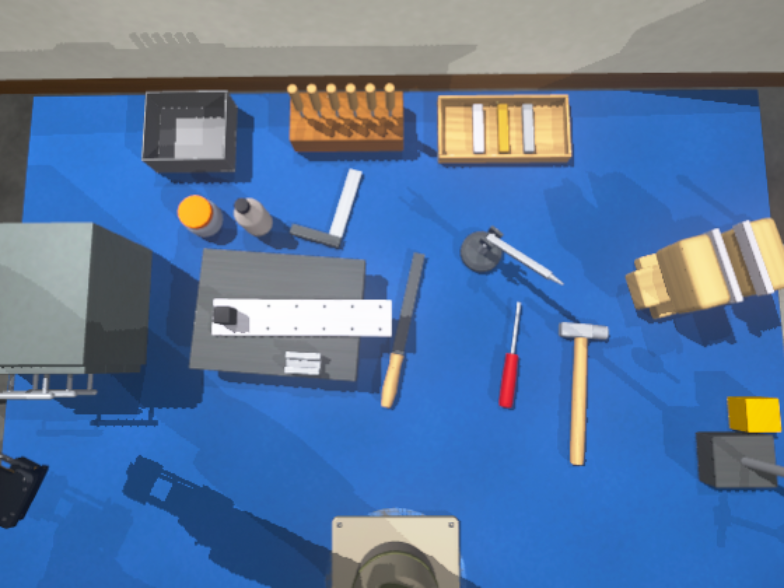

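```bash
cat > m.py <<'E'
from h import *
c=cam('top')
v,u=np.mgrid[0:420,0:560]
P=w(c,u.ravel(),v.ravel(),c['depth'].ravel()).reshape(420,560,3)
np.save('P.npy',P)
Z=P[...,2]; X=P[...,0];Y=P[...,1]
def rect(m):
    p=P[m][:,:2]; (cx,cy),s,a=cv2.minAreaRect((p*1000).astype(np.float32)); print('rect',cx,cy,s,a,'z',np.median(Z[m]),m.sum())
roi=(X>.3)&(X<.62)&(Y>-.05)&(Y<.42)
g=c['color'].astype(int).mean(2)
rect(roi&(abs(Z-.08)<.004)&(g<130))
sl=roi&(abs(Z-.08)<.02)&(X<.62)
rect(sl)
pl=roi&(abs(Z-.09)<.006)&(g>150)&(Y>-.03)&(X>.43); rect(pl)
gr=roi&(Z>.115)&(X>.42)&(X<.55); rect(gr)
vb=roi&(Z>.093)&(X<.435); rect(vb)
roi2=(X>.45)&(X<.72)&(Y<-.08)&(Y>-.4)
b=roi2&(Z>.012)&(Z<.03); rect(b)
pt=roi2&(Z>.11); rect(pt)
q=P[pt]; print(q[np.argsort(q[:,1])][::max(1,len(q)//30)].round(4))
fi=(X>.3)&(X<.6)&(Y>-.06)&(Y<.05)&(Z>.008)&(Z<.05); print('file z',Z[fi].max())
k=np.linalg.norm(P-np.array([.58,-.19,0]),axis=2)
E
python3 m.py
```

```text
rect 485.3663635253906 208.304443359375 (298.5517272949219, 220.236572265625) 85.4056167602539 z 0.07968561917144534 3550
rect 483.3529052734375 180.7559356689453 (354.526611328125, 220.3652801513672) 85.50074768066406 z 0.08080339252042545 10313
rect 476.83697509765625 163.3734130859375 (315.5316467285156, 64.47283172607422) 89.20767974853516 z 0.08974467974278122 2966
rect 478.8262634277344 290.9175109863281 (30.806684494018555, 29.370676040649414) 89.47434997558594 z 0.13405214875401794 181
rect 391.85357666015625 90.90145111083984 (196.10757446289062, 35.827178955078125) 86.30435943603516 z 1.086911070914073 1267
rect 514.997314453125 -245.63011169433594 (317.5215759277344, 119.12281799316406) 49.998355865478516 z 0.0216258174110735 781
rect 570.7689819335938 -217.76510620117188 (150.36795043945312, 33.88385772705078) 51.68937683105469 z 0.14677377526469476 476
[[ 0.5213 -0.2745  0.1845]
 [ 0.5263 -0.264   0.1823]
 [ 0.539  -0.2574  0.1752]
 [ 0.546  -0.253   0.1754]
 [ 0.536  -0.2492  0.1794]
 [ 0.5399 -0.2449  0.17  ]
 [ 0.5521 -0.2414  0.1675]
 [ 0.5593 -0.2373  0.1666]
 [ 0.562  -0.2331  0.1652]
 [ 0.565  -0.2293  0.1618]
 [ 0.5559 -0.2248  0.1599]
 [ 0.5683 -0.2211  0.1575]
 [ 0.5639 -0.2167  0.1554]
 [ 0.5691 -0.2126  0.1535]
 [ 0.5698 -0.2086  0.1501]
 [ 0.5795 -0.2042  0.1501]
 [ 0.5871 -0.2     0.1486]
 [ 0.5844 -0.1949  0.1497]
 [ 0.5851 -0.1906  0.1346]
 [ 0.5959 -0.1872  0.142 ]
 [ 0.5908 -0.1845  0.1426]
 [ 0.6071 -0.1815  0.1356]
 [ 0.6071 -0.179   0.1358]
 [ 0.6073 -0.1767  0.1351]
 [ 0.6022 -0.1741  0.1357]
 [ 0.6077 -0.1722  0.1334]
 [ 0.6032 -0.17    0.1315]
 [ 0.6219 -0.1682  0.1154]
 [ 0.6138 -0.1659  0.1286]
 [ 0.6149 -0.1634  0.1133]
 [ 0.5989 -0.1588  0.14  ]
 [ 0.6029 -0.1544  0.1219]]
file z 0.030341760756453118
```

```bash
python3 - <<'E'
from h import *
from scipy.optimize import least_squares
P=np.load('P.npy');X,Y,Z=P[...,0],P[...,1],P[...,2]
print('heightmap max, rows y .7..-.4, cols x .1...75')
for y in np.arange(.65,-.45,-.1):
    print(round(y,2),[round(float(max([0,*Z[(abs(Y-y)<.05)&(abs(X-x)<.05)]])),2) for x in np.arange(.1,.85,.1)])
near=np.hypot(X-.597,Y+.173)<.05
b=near&(Z>.014)&(Z<.03); q=P[b]; print(b.sum())
(cx,cy),s,a=cv2.minAreaRect((q[:,:2]*1000).astype(np.float32)); print('base',cx,cy,s); print(cv2.minEnclosingCircle((q[:,:2]*1000).astype(np.float32)))
# bar
pt=(X>.45)&(X<.6)&(Y<-.20)&(Y>-.4)&(Z>.13); q=P[pt]
m=q.mean(0);U,S,V=np.linalg.svd(q-m);d=V[0]; d*=-np.sign(d[1]); t=(q-m)@d
print('bar mean',m,'dir',d,'tilt',np.arcsin(d[2]),'end',m+d*t.max(), 'swivel',1)
yb=np.array([.0801,.9968]);xb=np.array([.9968,-.0801])
print(np.arctan2(-d[:2]@yb,-d[:2]@xb), 'resid',S/np.sqrt(len(q)))
c=cam('top','t1.png')
for l in ['pivot','pointer_tip']:
  for o in nets.regions_of(l,'top')[:1]: print(l,o['confidence'],np.argwhere(o['region']).min(0),np.argwhere(o['region']).max(0))
im=cv2.imread('pics/t1.png')[140:240,310:430]; cv2.imwrite('pics/t1c.png',cv2.resize(im,None,fx=6,fy=6,interpolation=cv2.INTER_CUBIC))
E
```

```text
heightmap max, rows y .7..-.4, cols x .1...75
0.65 [0.01, 0.01, 0.19, 0.22, 0.22, 0.22, 0.01, 0.01]
0.55 [0.01, 0.34, 0.34, 0.22, 0.23, 0.22, 0.01, 0.01]
0.45 [0.01, 0.34, 0.34, 0.22, 0.22, 0.22, 0.07, 0.07]
0.35 [0.01, 0.01, 0.01, 0.09, 0.14, 0.09, 0.07, 0.08]
0.25 [0.01, 0.01, 0.01, 0.09, 0.14, 0.09, 0.13, 0.01]
0.15 [0.02, 0.01, 0.01, 0.11, 0.1, 0.09, 0.02, 0.07]
0.05 [0.26, 0.01, 0.03, 0.1, 0.1, 0.08, 0.01, 0.07]
-0.05 [0.23, 0.01, 0.02, 1.09, 0.02, 0.02, 0.01, 0.06]
-0.15 [0.02, 0.01, 0.03, 0.01, 0.01, 0.15, 0.01, 0.03]
-0.25 [0.01, 0.01, 0.03, 0.03, 0.18, 0.17, 0.01, 0.03]
-0.35 [0.01, 0.03, 0.03, 0.03, 0.03, 0.01, 0.01, 0.03]
483
base 606.2258911132812 -166.57960510253906 (76.68236541748047, 67.7640151977539)
((609.6564331054688, -169.37188720703125), 39.28178405761719)
bar mean [ 0.55523544 -0.23342428  0.1650023 ] dir [-0.60571485 -0.70170999  0.37511681] tilt 0.38452278032949694 end [ 0.52089836 -0.27320319  0.18626712] swivel 1
0.9388745627108422 resid [0.0276246  0.0039768  0.00269812]
pivot 0.67 [161 343] [201 399]
pointer_tip 0.91 [168 348] [199 396]
```

View pics/t1c.png

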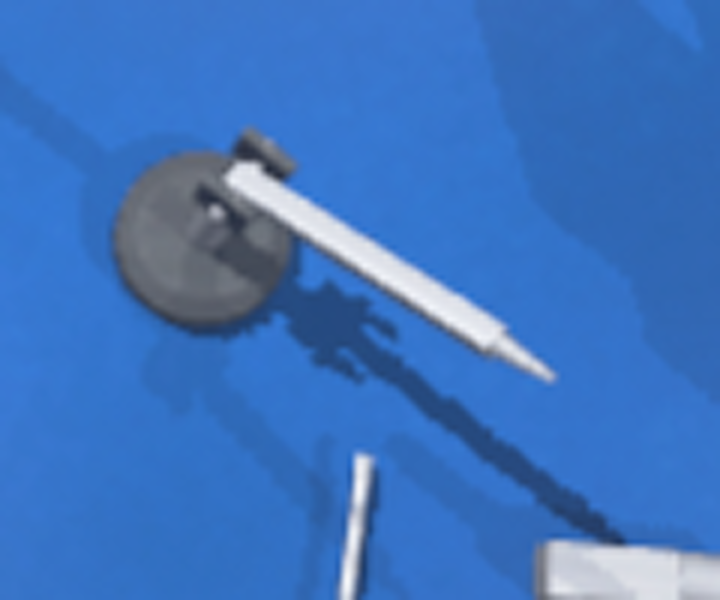

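```bash
cat > tip.py <<'E'
from h import *
yb=np.array([.0801,.9968]);xb=np.array([.9968,-.0801])
def ray(c,u,v):
    o=np.array(c['xyz']); d=w(c,u,v,[1.])[0]-o; return o,d
def atz(c,u,v,z):
    o,d=ray(c,u,v); return o+d*(z-o[2])/d[2]
def solve(c,uv,pv):
    o,d=ray(c,*uv); d=d/np.linalg.norm(d); t0=(pv-o)@d
    h=.15**2-(np.linalg.norm(o+d*t0-pv))**2; print('h',h)
    out=[]
    for s in (-1,1):
        T=o+d*(t0+s*np.sqrt(max(h,0))); e=T-pv; out.append((T.round(4),'swivel',np.arctan2(-e[:2]@yb,-e[:2]@xb).round(3),'tilt',np.arcsin(e[2]/.15).round(3)))
    return out
E
python3 - <<'E'
from tip import *
c=cam('top')
b=atz(c,344.5,180,.02);print('base',b, w(c,340,185),w(c,350,185))
pv=np.array([b[0],b[1],.125])
print('bar rear at z .13',atz(c,350,170,.131))
for s in solve(c,(402.3,203.5),pv): print(s)
c=cam('side','s1.png')
im=cv2.imread('pics/s1.png')[180:270,320:400]; cv2.imwrite('pics/s1c.png',cv2.resize(im,None,fx=6,fy=6,interpolation=cv2.INTER_CUBIC))
E
```

```text
base [ 0.6058725  -0.17345712  0.02      ] [[ 0.59212895 -0.16089532  0.02042535]] [[ 0.59157017 -0.18749076  0.02250231]]
bar rear at z .13 [ 0.60826834 -0.17019502  0.131     ]
h 0.0019285576211963418
(array([ 0.5171, -0.2758,  0.1895]), 'swivel', np.float64(0.937), 'tilt', np.float64(0.444))
(array([ 0.5288, -0.3007,  0.1061]), 'swivel', np.float64(1.106), 'tilt', np.float64(-0.127))
```

View pics/s1c.png

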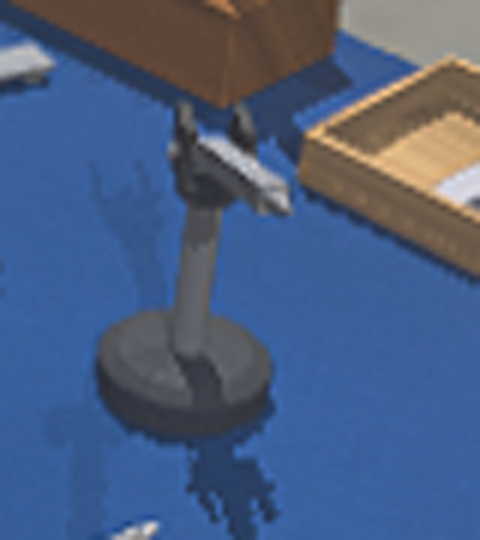

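```bash
cat > mv.py <<'E'
from h import *
def row(p0,q0,p,yaw=None,Rt=None):
    """yaw = world angle (deg) of tool y (jaw) axis, tool down"""
    R0=R.from_quat(q0)
    if Rt is None:
        a=np.deg2rad(yaw); y=np.array([np.cos(a),np.sin(a),0]);z=np.array([0,0,-1.]);Rt=R.from_matrix(np.c_[np.cross(y,z),y,z])
    d=R0.inv().apply(np.array(p)-p0); v=(R0.inv()*Rt).as_rotvec()/(2*np.pi)
    return d.round(4).tolist(),v.round(4).tolist()
def yaw(q): y=R.from_quat(q).as_matrix()[:,1]; return np.degrees(np.arctan2(y[1],y[0]))
E
python3 - <<'E'
from mv import *
from tip import *
s=monitor.read_state();p,q=s['ee_pos'],s['eef_rot'];print(s['time'],p,yaw(q))
print(row(p,q,[.27,.5,.36],50)); print(row(p,q,[.41,.12,.36],-0)); print(row(p,q,[.5433,-.246,.29],-40.9))
c=cam('side')
pv=np.array([.606,-.1735,.125]); print(atz(c,350.8,240.8,.022))
for x in solve(c,(368,214),pv): print(x)
E
```

```text
2.55 [0.25415167 0.57100284 0.29228952] 66.00471236835052
([-0.0434, -0.0584, -0.0677], [0.0, -0.0, 0.0445])
([-0.3258, -0.3486, -0.0677], [0.0, -0.0, 0.1833])
([-0.5964, -0.6288, 0.0022], [0.0, -0.0, 0.297])
[ 0.59553168 -0.18119292  0.022     ]
h 0.02100097182304966
(array([ 0.5162, -0.2767,  0.1866]), 'swivel', np.float64(0.935), 'tilt', np.float64(0.423))
(array([ 0.7209, -0.1379,  0.0353]), 'swivel', np.float64(-2.761), 'tilt', np.float64(-0.641))
```

Request:
{"method": "drive_tool", "body": {
  "plan": [
    {"x": -0.02,"y": -0.03,"z": -0.06,"rz": 0.02},
    {"x": -0.0434,"y": -0.0584,"z": -0.0677,"rz": 0.0445},
    {"x": -0.075,"y": -0.09,"z": -0.0677,"rz": 0.06},
    {"x": -0.12,"y": -0.135,"z": -0.0677,"rz": 0.085},
    {"x": -0.16,"y": -0.18,"z": -0.0677,"rz": 0.11},
    {"x": -0.2,"y": -0.22,"z": -0.0677,"rz": 0.135},
    {"x": -0.24,"y": -0.265,"z": -0.0677,"rz": 0.16},
    {"x": -0.3258,"y": -0.3486,"z": -0.0677,"rz": 0.1833},
    {"x": -0.3258,"y": -0.3486,"z": -0.0677,"rz": 0.1833},
    {"x": -0.46,"y": -0.48,"z": -0.04,"rz": 0.24},
    {"x": -0.46,"y": -0.48,"z": -0.04,"rz": 0.24},
    {"x": -0.5964,"y": -0.6288,"z": 0.0022,"rz": 0.297}
  ]
}}

```text
validation failed for argument at $.pl...
```

Request:
{"method": "drive_tool", "body": {
  "plan": [
    {"x": 0,"y": 0,"z": 0}
  ]
}}

```text
validation failed for argument at $.pl...
```

```bash
python3 - <<'E'
from mv import *
s=monitor.read_state();p,q=s['ee_pos'],s['eef_rot'];print(s['time'],p,yaw(q),s['ft_force'])
print(row(p,q,[.5433,-.246,.29],-40.9)); print(row(p,q,[.5433,-.246,.219],-40.9))
E
```

```text
2.6 [0.25413623 0.57101358 0.29225458] 66.00832770090715 [0.17945825 0.5434327  0.03996261]
([-0.5964, -0.6289, 0.0022], [0.0, -0.0, 0.297])
([-0.5964, -0.6289, 0.0732], [0.0, -0.0, 0.297])
```

Request:
{"method": "drive_tool", "body": {
  "plan": [
    {"rx": 0,"ry": 0,"rz": 0.02,"x": -0.02,"y": -0.03,"z": -0.06,"fingers": 1},
    {"rx": 0,"ry": 0,"rz": 0.0445,"x": -0.0434,"y": -0.0584,"z": -0.0677,"fingers": 1},
    {"rx": 0,"ry": 0,"rz": 0.07,"x": -0.09,"y": -0.1,"z": -0.0677,"fingers": 1},
    {"rx": 0,"ry": 0,"rz": 0.095,"x": -0.13,"y": -0.145,"z": -0.0677,"fingers": 1},
    {"rx": 0,"ry": 0,"rz": 0.12,"x": -0.17,"y": -0.19,"z": -0.0677,"fingers": 1},
    {"rx": 0,"ry": 0,"rz": 0.145,"x": -0.21,"y": -0.235,"z": -0.0677,"fingers": 1},
    {"rx": 0,"ry": 0,"rz": 0.165,"x": -0.25,"y": -0.28,"z": -0.0677,"fingers": 1},
    {"rx": 0,"ry": 0,"rz": 0.1833,"x": -0.3258,"y": -0.3486,"z": -0.0677,"fingers": 1},
    {"rx": 0,"ry": 0,"rz": 0.21,"x": -0.37,"y": -0.395,"z": -0.06,"fingers": 1},
    {"rx": 0,"ry": 0,"rz": 0.235,"x": -0.41,"y": -0.44,"z": -0.05,"fingers": 1},
    {"rx": 0,"ry": 0,"rz": 0.26,"x": -0.5964,"y": -0.6289,"z": 0.0022,"fingers": 1},
    {"rx": 0,"ry": 0,"rz": 0.297,"x": -0.5964,"y": -0.6289,"z": 0.0022,"fingers": 1}
  ]
}}

```text
time: 4.1
ee_pos: [0.48, -0.0774, 0.3244]
eef_rot: [0.901, 0.433, 0.001, 0.0]
ft_force: [1.5, 0.8, 0.7]
width: 0.0867
```

```bash
python3 - <<'E'
from mv import *
s=monitor.read_state();p,q=s['ee_pos'],s['eef_rot'];print(s['time'],p,yaw(q),s['ft_force'],s['joint_vel'].round(2))
print(row(p,q,[.5433,-.246,.29],-40.9)); print(row(p,q,[.5433,-.246,.219],-40.9))
E
```

```text
4.1 [ 0.48004803 -0.07737623  0.32436297] -38.64917561244887 [1.50291891 0.82824818 0.65223932] [ 0.53  0.63  0.68 -0.31 -0.31 -0.24 -0.22]
([-0.0922, 0.1547, 0.0343], [0.0001, -0.0002, 0.0063])
([-0.0923, 0.1546, 0.1053], [0.0001, -0.0002, 0.0063])
```

Request:
{"method": "drive_tool", "body": {
  "plan": [
    {"rx": 0,"ry": 0,"rz": 0.006,"x": -0.09,"y": 0.15,"z": 0.03,"fingers": 1},
    {"rx": 0,"ry": 0,"rz": 0.006,"x": -0.09,"y": 0.15,"z": 0.03,"fingers": 1},
    {"rx": 0,"ry": 0,"rz": 0.006,"x": -0.09,"y": 0.15,"z": 0.03,"fingers": 0.6},
    {"rx": 0,"ry": 0,"rz": 0.006,"x": -0.09,"y": 0.15,"z": 0.03,"fingers": 0.6},
    {"rx": 0,"ry": 0,"rz": 0.006,"x": -0.09,"y": 0.15,"z": 0.03,"fingers": 0.6}
  ]
}}

```text
time: 4.72
ee_pos: [0.5415, -0.2386, 0.2941]
eef_rot: [0.908, 0.419, -0.0, -0.0]
ft_force: [-0.0, 0.0, 0.0]
width: 0.0649
```

```bash
python3 - <<'E'
from mv import *
s=monitor.read_state();p,q=s['ee_pos'],s['eef_rot'];print(s['time'],p,yaw(q),s['ft_force'],s['joint_vel'].round(2),s['width'])
print(row(p,q,[.5433,-.246,.25],-40.9)); print(row(p,q,[.5433,-.246,.219],-40.9))
c=cam('wrist','w1.png');c=cam('side','s2.png')
im=cv2.imread('pics/s2.png')[100:270,280:440]; cv2.imwrite('pics/s2c.png',np.hstack([cv2.resize(im,(395,420)),cv2.imread('pics/w1.png')[:,:400]]))
E
```

```text
4.725 [ 0.54152965 -0.23855687  0.2941186 ] -40.4958170960839 [-0.04825034  0.03279969  0.00594847] [-0.02 -0.03 -0.01  0.01  0.   -0.    0.  ] 0.06492426463114287
([-0.0045, 0.0062, 0.0441], [-0.0001, -0.0, 0.0011])
([-0.0045, 0.0062, 0.0751], [-0.0001, -0.0, 0.0011])
```

View pics/s2c.png

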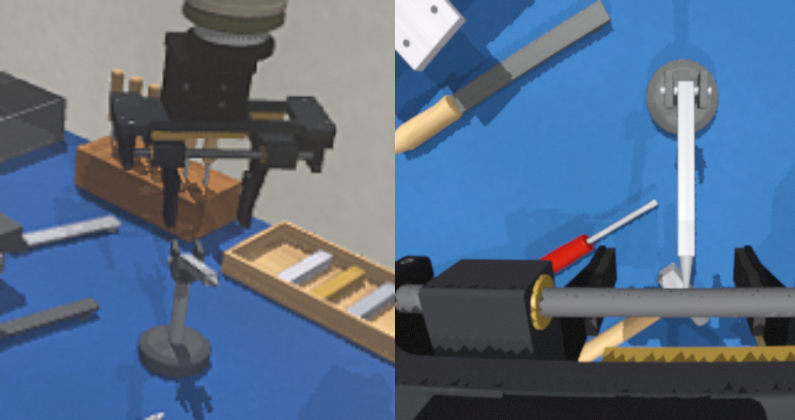

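Request:
{"method": "drive_tool", "body": {
  "plan": [
    {"rx": 0,"ry": 0,"rz": 0.001,"x": -0.0045,"y": 0.006,"z": 0.03,"fingers": 0.6},
    {"rx": 0,"ry": 0,"rz": 0.001,"x": -0.0045,"y": 0.006,"z": 0.06,"fingers": 0.6},
    {"rx": 0,"ry": 0,"rz": 0.001,"x": -0.0045,"y": 0.006,"z": 0.075,"fingers": 0.6},
    {"rx": 0,"ry": 0,"rz": 0.001,"x": -0.0045,"y": 0.006,"z": 0.075,"fingers": 0.1},
    {"rx": 0,"ry": 0,"rz": 0.001,"x": -0.0045,"y": 0.006,"z": 0.075,"fingers": 0},
    {"rx": 0,"ry": 0,"rz": 0.001,"x": -0.0045,"y": 0.006,"z": 0.075,"fingers": 0},
    {"rx": 0,"ry": 0,"rz": 0.001,"x": -0.0045,"y": 0.006,"z": 0.075,"fingers": 0},
    {"rx": 0,"ry": 0,"rz": 0.001,"x": -0.0045,"y": 0.006,"z": 0.075,"fingers": 0}
  ],
  "squeeze": 12
}}

```text
time: 5.82
ee_pos: [0.5434, -0.2467, 0.2196]
eef_rot: [0.909, 0.416, 0.0, 0.0]
ft_force: [1.0, -0.3, 0.4]
width: 0.0122
```

```bash
python3 - <<'E'
from mv import *
s=monitor.read_state();p,q=s['ee_pos'],s['eef_rot'];print(s['time'],p,yaw(q),s['ft_force'],s['width'])
pv=np.array([.606,-.1735,.125])
g=p-[0,0,.051]-pv; print('grasp rel',g,np.linalg.norm(g),'dir',np.degrees(np.arctan2(g[1],g[0])),'tilt',np.arctan2(g[2],np.hypot(*g[:2])))
E
```

```text
5.825 [ 0.54338702 -0.24665042  0.21957519] -40.86965608748625 [ 0.95507307 -0.29336384  0.42953902] 0.012162106025093095
grasp rel [-0.06261298 -0.07315042  0.04357519] 0.10568900716606054 dir -130.56181901362945 tilt 0.42497316453336165
```

```bash
python3 - <<'E'
from mv import *
s=monitor.read_state();p,q=s['ee_pos'],s['eef_rot']
pv=np.array([.606,-.1735,.125]);L=.1057
import json
rows=[]
for i in range(1,13):
    f=min(i/10,1); a=np.radians(229.44-54.0*f); t=.425*(1-f)
    P=pv+L*np.array([np.cos(t)*np.cos(a),np.cos(t)*np.sin(a),np.sin(t)])+[0,0,.051]
    d,v=row(p,q,P,-40.87-54.0*f)
    rows.append(dict(rx=0,ry=0,rz=round(v[2],3),x=round(d[0],3),y=round(d[1],3),z=round(d[2],3),fingers=0))
print(json.dumps(rows))
E
```

```text
[{"rx": 0, "ry": 0, "rz": 0.015, "x": -0.001, "y": -0.009, "z": 0.004, "fingers": 0}, {"rx": 0, "ry": 0, "rz": 0.03, "x": -0.002, "y": -0.019, "z": 0.008, "fingers": 0}, {"rx": 0, "ry": 0, "rz": 0.045, "x": -0.001, "y": -0.028, "z": 0.013, "fingers": 0}, {"rx": 0, "ry": 0, "rz": 0.06, "x": 0.001, "y": -0.038, "z": 0.017, "fingers": 0}, {"rx": 0, "ry": 0, "rz": 0.075, "x": 0.004, "y": -0.047, "z": 0.021, "fingers": 0}, {"rx": 0, "ry": 0, "rz": 0.09, "x": 0.008, "y": -0.056, "z": 0.026, "fingers": 0}, {"rx": 0, "ry": 0, "rz": 0.105, "x": 0.013, "y": -0.064, "z": 0.03, "fingers": 0}, {"rx": 0, "ry": 0, "rz": 0.12, "x": 0.019, "y": -0.072, "z": 0.035, "fingers": 0}, {"rx": 0, "ry": 0, "rz": 0.135, "x": 0.026, "y": -0.079, "z": 0.039, "fingers": 0}, {"rx": 0, "ry": 0, "rz": 0.15, "x": 0.034, "y": -0.086, "z": 0.043, "fingers": 0}, {"rx": 0, "ry": 0, "rz": 0.15, "x": 0.034, "y": -0.086, "z": 0.043, "fingers": 0}, {"rx": 0, "ry": 0, "rz": 0.15, "x": 0.034, "y": -0.086, "z": 0.043, "fingers": 0}]
```

Request:
{"method": "drive_tool", "body": {
  "plan": [
    {"rx": 0,"ry": 0,"rz": 0.015,"x": -0.001,"y": -0.009,"z": 0.004,"fingers": 0},
    {"rx": 0,"ry": 0,"rz": 0.03,"x": -0.002,"y": -0.019,"z": 0.008,"fingers": 0},
    {"rx": 0,"ry": 0,"rz": 0.045,"x": -0.001,"y": -0.028,"z": 0.013,"fingers": 0},
    {"rx": 0,"ry": 0,"rz": 0.06,"x": 0.001,"y": -0.038,"z": 0.017,"fingers": 0},
    {"rx": 0,"ry": 0,"rz": 0.06,"x": 0.001,"y": -0.038,"z": 0.017,"fingers": 0}
  ]
}}

```text
time: 6.45
ee_pos: [0.5153, -0.22, 0.2024]
eef_rot: [0.971, 0.239, 0.0, -0.0]
ft_force: [0.2, 2.2, 0.3]
width: 0.0119
```

```bash
python3 - <<'E'
from mv import *
s=monitor.read_state();p,q=s['ee_pos'],s['eef_rot'];print(s['time'],p,yaw(q),s['ft_force'],s['torque'],s['width'])
E
```

```text
6.45 [ 0.51527496 -0.22002129  0.20237817] -62.37269053610662 [0.22050834 2.16056632 0.32787274] [ 0.33936255 -0.07010941 -0.12716163] 0.01186832245234988
```

Forces are low; continue the swing with a second segment.

```bash
python3 - <<'E'
from mv import *
p=np.array([.5155,-.2202,.2023]);q=monitor.read_state()['eef_rot']
# commanded pose = nominal f=.4
pv=np.array([.606,-.1735,.125]);L=.1057
def nom(f):
    a=np.radians(229.44-54.0*f); t=.425*(1-f)
    return pv+L*np.array([np.cos(t)*np.cos(a),np.cos(t)*np.sin(a),np.sin(t)])+[0,0,.051]
p=nom(.4); print(p)
import json
rows=[]
for f in [.5,.6,.7,.8,.9,1,1.0]:
    a=np.radians(-40.87-21.6);y=np.array([np.cos(a),np.sin(a),0]);z=np.array([0,0,-1.]);q=R.from_matrix(np.c_[np.cross(y,z),y,z]).as_quat()
    d,v=row(p,q,nom(f),-40.87-54.0*f)
    rows.append(dict(rx=0,ry=0,rz=round(v[2],3),x=round(d[0],3),y=round(d[1],3),z=round(d[2],3),fingers=0))
print(json.dumps(rows))
E
```

```text
[ 0.5155566  -0.22126612  0.20266234]
[{"rx": 0, "ry": 0, "rz": 0.015, "x": -0.001, "y": -0.01, "z": 0.004, "fingers": 0}, {"rx": 0, "ry": 0, "rz": 0.03, "x": -0.0, "y": -0.019, "z": 0.009, "fingers": 0}, {"rx": 0, "ry": 0, "rz": 0.045, "x": 0.001, "y": -0.029, "z": 0.013, "fingers": 0}, {"rx": 0, "ry": 0, "rz": 0.06, "x": 0.004, "y": -0.039, "z": 0.018, "fingers": 0}, {"rx": 0, "ry": 0, "rz": 0.075, "x": 0.008, "y": -0.048, "z": 0.022, "fingers": 0}, {"rx": 0, "ry": 0, "rz": 0.09, "x": 0.013, "y": -0.057, "z": 0.027, "fingers": 0}, {"rx": 0, "ry": 0, "rz": 0.09, "x": 0.013, "y": -0.057, "z": 0.027, "fingers": 0}]
```

Request:
{"method": "drive_tool", "body": {
  "plan": [
    {"rx": 0,"ry": 0,"rz": 0.015,"x": -0.001,"y": -0.01,"z": 0.004,"fingers": 0},
    {"rx": 0,"ry": 0,"rz": 0.03,"x": 0,"y": -0.019,"z": 0.009,"fingers": 0},
    {"rx": 0,"ry": 0,"rz": 0.045,"x": 0.001,"y": -0.029,"z": 0.013,"fingers": 0},
    {"rx": 0,"ry": 0,"rz": 0.06,"x": 0.004,"y": -0.039,"z": 0.018,"fingers": 0},
    {"rx": 0,"ry": 0,"rz": 0.075,"x": 0.008,"y": -0.048,"z": 0.022,"fingers": 0},
    {"rx": 0,"ry": 0,"rz": 0.09,"x": 0.013,"y": -0.057,"z": 0.027,"fingers": 0},
    {"rx": 0,"ry": 0,"rz": 0.09,"x": 0.013,"y": -0.057,"z": 0.027,"fingers": 0}
  ]
}}

```text
time: 7.32
ee_pos: [0.5003, -0.1636, 0.1752]
eef_rot: [0.999, -0.041, -0.0, -0.0]
ft_force: [-2.8, 2.6, 3.9]
width: 0.012
```

```bash
python3 - <<'E'
from mv import *
s=monitor.read_state();p,q=s['ee_pos'],s['eef_rot'];print(s['time'],p,yaw(q),s['ft_force'],s['torque'],s['width'])
for n in ['side','top']:
    c=cam(n,n+'3.png')
im=cv2.imread('pics/side3.png')[130:270,260:420]; jm=cv2.imread('pics/top3.png')[120:260,270:430]
cv2.imwrite('pics/c3.png',np.hstack([cv2.resize(im,(400,350)),cv2.resize(jm,(400,350))]))
E
```

```text
7.325 [ 0.50031083 -0.16361638  0.17524785] -94.65258405539667 [-2.76326144  2.60752749  3.91386139] [0.59895146 0.56072416 0.08667499] 0.0120460703918318
```

View pics/c3.png

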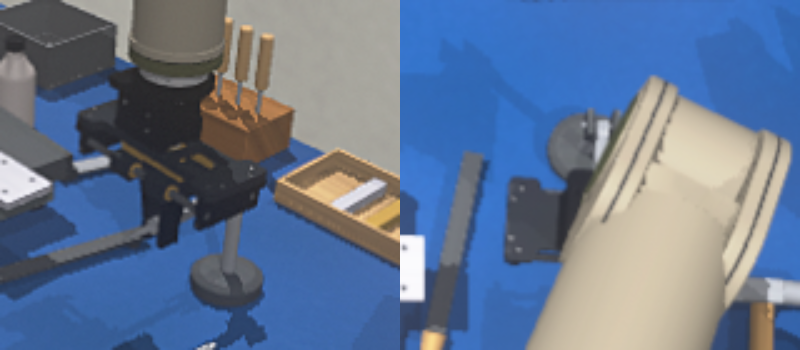

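Request:
{"method": "drive_tool", "body": {
  "plan": [
    {"rx": 0,"ry": 0,"rz": 0,"x": 0,"y": 0,"z": 0.002,"fingers": 0},
    {"rx": 0,"ry": 0,"rz": 0,"x": 0,"y": 0,"z": 0.003,"fingers": 0}
  ]
}}

```text
time: 7.68
ee_pos: [0.5004, -0.1646, 0.1728]
eef_rot: [0.999, -0.042, 0.0, -0.0]
ft_force: [-6.3, 3.0, 13.4]
width: 0.0121
```

Request:
{"method": "drive_tool", "body": {
  "plan": [
    {"rx": 0,"ry": 0,"rz": 0,"x": 0,"y": 0,"z": -0.001,"fingers": 0.1},
    {"rx": 0,"ry": 0,"rz": 0,"x": 0,"y": 0,"z": -0.001,"fingers": 0.4},
    {"rx": 0,"ry": 0,"rz": 0,"x": 0,"y": 0,"z": -0.001,"fingers": 0.6},
    {"rx": 0,"ry": 0,"rz": 0,"x": 0,"y": 0,"z": -0.001,"fingers": 0.6},
    {"rx": 0,"ry": 0,"rz": 0,"x": 0,"y": 0,"z": -0.04,"fingers": 0.6},
    {"rx": 0,"ry": 0,"rz": 0,"x": 0,"y": 0,"z": -0.1,"fingers": 0.6},
    {"rx": 0,"ry": 0,"rz": 0,"x": 0,"y": 0,"z": -0.13,"fingers": 1}
  ]
}}

```text
time: 8.55
ee_pos: [0.5007, -0.1649, 0.3049]
eef_rot: [0.999, -0.043, 0.001, -0.0]
ft_force: [1.0, 0.5, -0.8]
width: 0.0559
```

```bash
python3 - <<'E'
from mv import *
s=monitor.read_state();p,q=s['ee_pos'],s['eef_rot'];print(s['time'],p,yaw(q),s['ft_force'],s['torque'],s['width'])
for yw in (0,4,-176,-180): print(yw,row(p,q,[.4789,.2909,.30],yw), row(p,q,[.4789,.2909,.1645],yw))
for n in ['side','wrist']:
    c=cam(n,n+'4.png')
im=cv2.imread('pics/side4.png')[130:270,260:420]; jm=cv2.imread('pics/wrist4.png')
cv2.imwrite('pics/c4.png',np.hstack([cv2.resize(im,(400,350)),cv2.resize(jm,(400,350))]))
E
```

```text
8.55 [ 0.50071426 -0.16488347  0.30491574] -94.87733598462334 [ 0.95361666  0.49088212 -0.80271661] [0.02110719 0.1283965  0.01480988] 0.05588062794428116
0 ([-0.0605, -0.4523, 0.0048], [0.0004, -0.0004, -0.2635]) ([-0.0609, -0.4522, 0.1403], [0.0004, -0.0004, -0.2635])
4 ([-0.0605, -0.4523, 0.0048], [0.0004, -0.0004, -0.2747]) ([-0.0609, -0.4522, 0.1403], [0.0004, -0.0004, -0.2747])
-176 ([-0.0605, -0.4523, 0.0048], [-0.0004, -0.0004, 0.2253]) ([-0.0609, -0.4522, 0.1403], [-0.0004, -0.0004, 0.2253])
-180 ([-0.0605, -0.4523, 0.0048], [-0.0004, -0.0004, 0.2365]) ([-0.0609, -0.4522, 0.1403], [-0.0004, -0.0004, 0.2365])
```

View pics/c4.png

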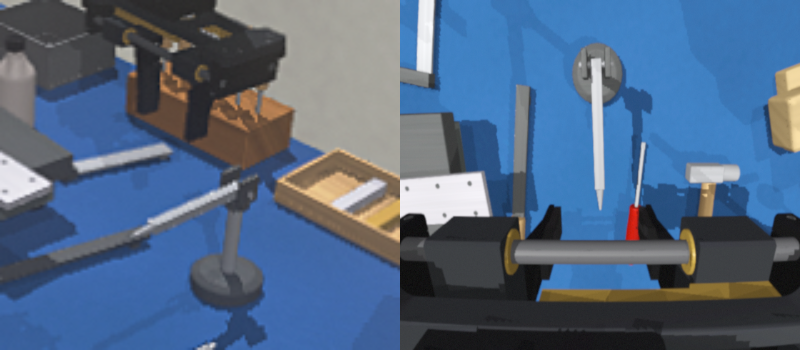

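Request:
{"method": "drive_tool", "body": {
  "plan": [
    {"rx": 0,"ry": 0,"rz": -0.027,"x": -0.006,"y": -0.045,"z": 0,"fingers": 1},
    {"rx": 0,"ry": 0,"rz": -0.055,"x": -0.012,"y": -0.095,"z": 0,"fingers": 1},
    {"rx": 0,"ry": 0,"rz": -0.083,"x": -0.018,"y": -0.145,"z": 0,"fingers": 1},
    {"rx": 0,"ry": 0,"rz": -0.11,"x": -0.025,"y": -0.195,"z": 0,"fingers": 1},
    {"rx": 0,"ry": 0,"rz": -0.138,"x": -0.032,"y": -0.245,"z": 0,"fingers": 1},
    {"rx": 0,"ry": 0,"rz": -0.165,"x": -0.04,"y": -0.295,"z": 0,"fingers": 1},
    {"rx": 0,"ry": 0,"rz": -0.192,"x": -0.047,"y": -0.345,"z": 0,"fingers": 1},
    {"rx": 0,"ry": 0,"rz": -0.22,"x": -0.054,"y": -0.395,"z": 0,"fingers": 1},
    {"rx": 0,"ry": 0,"rz": -0.247,"x": -0.0605,"y": -0.4523,"z": 0.005,"fingers": 1},
    {"rx": 0,"ry": 0,"rz": -0.2613,"x": -0.0605,"y": -0.4523,"z": 0.005,"fingers": 1},
    {"rx": 0,"ry": 0,"rz": -0.2613,"x": -0.0605,"y": -0.4523,"z": 0.005,"fingers": 1},
    {"rx": 0,"ry": 0,"rz": -0.2613,"x": -0.0605,"y": -0.4523,"z": 0.005,"fingers": 1}
  ]
}}

```text
time: 10.15
ee_pos: [0.4785, 0.2906, 0.2969]
eef_rot: [0.713, 0.701, -0.0, -0.0]
ft_force: [-0.4, 0.5, 0.1]
width: 0.0872
```

```bash
python3 - <<'E'
from mv import *
s=monitor.read_state();p,q=s['ee_pos'],s['eef_rot'];print(s['time'],p,yaw(q),s['ft_force'],s['width'])
print(row(p,q,[.4789,.2909,.1645],-.8))
for n in ['side','wrist','top']:
    c=cam(n,n+'5.png')
    if n=='wrist':
        for l in ('plate_grip','plate'): print([ (o['centre'],o['confidence']) for o in nets.find_in(l,n)[:2]])
np.savez('top5.npz',depth=c['depth'],K=c['camera_matrix'],D=c['D'],xyz=c['xyz'],rot=c['rotation'])
jm=cv2.imread('pics/wrist5.png');cv2.imwrite('pics/c5.png',np.hstack([cv2.resize(jm,(400,300)),cv2.resize(cv2.imread('pics/top5.png'),(400,300))]))
im=cv2.imread('pics/top5.png')[140:240,270:390]; cv2.imwrite('pics/t5c.png',cv2.resize(im,None,fx=6,fy=6,interpolation=cv2.INTER_CUBIC))
im=cv2.imread('pics/side5.png')[180:270,290:400]; cv2.imwrite('pics/s5c.png',cv2.resize(im,None,fx=6,fy=6,interpolation=cv2.INTER_CUBIC))
E
```

```text
10.15 [0.47853866 0.2905894  0.29690477] -0.9930954864172362 [-0.3670561   0.52435878  0.10130128] 0.0871805048648296
([0.0004, 0.0004, 0.1324], [-0.0001, 0.0, -0.0005])
[([0.4766, 0.25, 0.0899], 0.59)]
[([0.4775, 0.251, 0.0929], 0.66)]
```

View pics/c5.png

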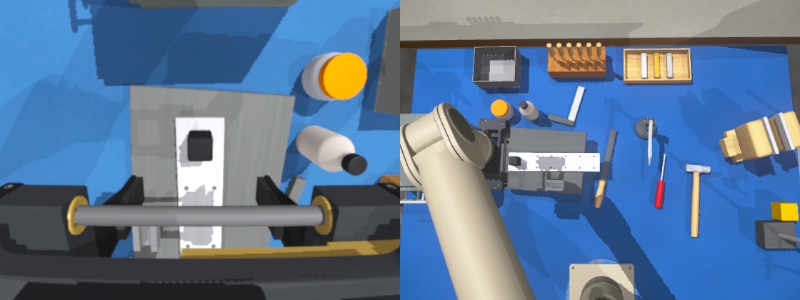

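View pics/t5c.png

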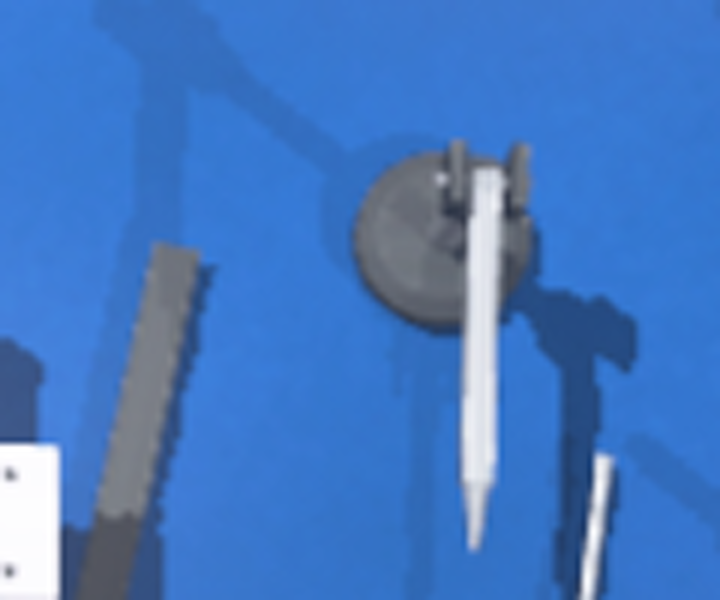

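View pics/s5c.png

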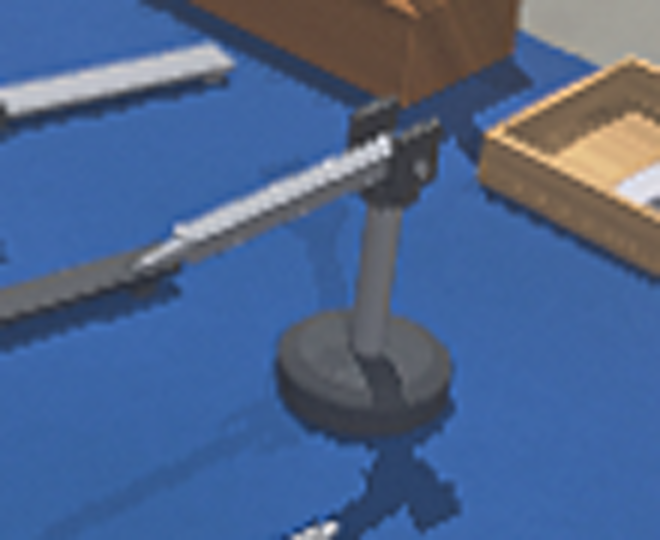

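```bash
python3 - <<'E'
from tip import *
a=cam('top');b=cam('side')
o1,d1=ray(a,348.8,231.7);o2,d2=ray(b,312.5,224.7)
A=np.c_[d1,-d2];t=np.linalg.lstsq(A,o2-o1,rcond=None)[0];p1,p2=o1+d1*t[0],o2+d2*t[1];print('tri',p1,p2)
T=atz(a,348.8,231.7,.125);print('tip z.125',T,'side',atz(b,312.5,224.7,.125));Bk=atz(a,351.2,168.3,.131);e=T-Bk;print(Bk,e,np.linalg.norm(e))
sw=lambda e:np.arctan2(-e[:2]@yb,-e[:2]@xb)
print('swivel',sw(e),sw(T-np.array([.606,-.1735,.125])))
# depth fit of bar
v,u=np.mgrid[0:420,0:560];P=w(a,u.ravel(),v.ravel(),a['depth'].ravel())
q=P[(P[:,2]>.11)&(P[:,2]<.16)&(P[:,0]>.48)&(P[:,0]<.58)&(abs(P[:,1]+.165)<.03)]
m=q.mean(0);d=np.linalg.svd(q-m)[2][0];d*=-np.sign(d[0]);print('bar',m,d,'swivel',sw(d),len(q))
# plate end
pl=P[(abs(P[:,2]-.09)<.006)&(P[:,0]>.44)&(P[:,0]<.52)&(P[:,1]<.04)]; print('plate end y',np.percentile(pl[:,1],[0,1,5]))
E
```

```text
tri [ 0.45873971 -0.16411539  0.12453654] [ 0.45820712 -0.16364821  0.12442342]
tip z.125 [ 0.45870749 -0.16403989  0.125     ] side [ 0.45757083 -0.16423398  0.125     ]
[ 0.61247383 -0.17323177  0.131     ] [-0.15376634  0.00919188 -0.006     ] 0.15415763805022997
swivel 0.02047769758672489 0.016046281920093896
bar [ 0.53014986 -0.16549677  0.12990512] [-0.99825824  0.05639991 -0.01730715] swivel 0.02374653150492856 227
plate end y [-0.62120123 -0.50420836 -0.49535888]
```

Request:
{"method": "drive_tool", "body": {
  "plan": [
    {"rx": 0,"ry": 0,"rz": 0,"x": 0,"y": 0,"z": 0.05,"fingers": 1},
    {"rx": 0,"ry": 0,"rz": 0,"x": 0,"y": 0,"z": 0.1,"fingers": 1},
    {"rx": 0,"ry": 0,"rz": 0,"x": 0,"y": 0,"z": 0.12,"fingers": 1},
    {"rx": 0,"ry": 0,"rz": 0,"x": 0,"y": 0,"z": 0.132,"fingers": 1},
    {"rx": 0,"ry": 0,"rz": 0,"x": 0,"y": 0,"z": 0.132,"fingers": 0.4},
    {"rx": 0,"ry": 0,"rz": 0,"x": 0,"y": 0,"z": 0.132,"fingers": 0.2},
    {"rx": 0,"ry": 0,"rz": 0,"x": 0,"y": 0,"z": 0.132,"fingers": 0.2},
    {"rx": 0,"ry": 0,"rz": 0,"x": 0,"y": 0,"z": 0.132,"fingers": 0.2},
    {"rx": 0,"ry": 0,"rz": 0,"x": 0,"y": 0,"z": 0.132,"fingers": 0},
    {"rx": 0,"ry": 0,"rz": 0,"x": 0,"y": 0,"z": 0.132,"fingers": 0}
  ],
  "squeeze": 40
}}

```text
time: 11.75
ee_pos: [0.4783, 0.2916, 0.1653]
eef_rot: [0.712, 0.702, 0.0, -0.0]
ft_force: [-0.1, -0.2, -0.0]
width: 0.035
```

```bash
cat > pe.py <<'E'
from tip import *
def plate(a):
    v,u=np.mgrid[0:420,0:560];P=w(a,u.ravel(),v.ravel(),a['depth'].ravel()).reshape(420,560,3)
    g=a['color'].astype(int).min(2)
    m=(g>150)&(abs(P[...,2]-.09)<.008)&(P[...,0]>.38)&(P[...,0]<.56)&(P[...,1]>-.25)&(P[...,1]<.3)
    n,l,st,_=cv2.connectedComponentsWithStats(m.astype(np.uint8)); k=1+np.argmax(st[1:,4]); m=l==k
    c=cv2.boxPoints(cv2.minAreaRect(np.argwhere(m)[:,::-1].astype(np.float32)))
    W=np.array([atz(a,x,y,.09) for x,y in c]); 
    o=W[np.argsort(W[:,1])]; e=o[:2].mean(0); i=o[2:].mean(0); d=e-i; 
    print('end',e.round(4),'width',np.linalg.norm(o[0]-o[1]).round(4),'len seen',np.linalg.norm(d).round(4),'angle to -yb',np.arctan2(d[:2]@xb,-d[:2]@yb).round(3),'z',np.median(P[m][:,2]))
    return e
E
python3 - <<'E'
from mv import *
from pe import *
s=monitor.read_state();p,q=s['ee_pos'],s['eef_rot'];print(s['time'],p,yaw(q),s['ft_force'],s['width'])
a=cam('top','top6.png'); e=plate(a)
E
```

```text
11.75 [0.47828611 0.29159242 0.16532765] -0.7896200537816999 [-0.1335227  -0.15789989 -0.03406118] 0.03495686032386716
end [0.4751 0.0059 0.09  ] width 0.0624 len seen 0.2625 angle to -yb 0.075 z 0.08971078508900932
```

Request:
{"method": "drive_tool", "body": {
  "plan": [
    {"rx": 0,"ry": 0,"rz": 0,"x": 0,"y": 0,"z": 0,"fingers": 0},
    {"rx": 0,"ry": 0,"rz": 0,"x": 0,"y": 0,"z": 0,"fingers": 0},
    {"rx": 0,"ry": 0,"rz": 0,"x": 0,"y": 0,"z": 0,"fingers": 0}
  ]
}}

```text
time: 12.18
ee_pos: [0.4783, 0.2916, 0.1653]
eef_rot: [0.712, 0.702, 0.0, 0.0]
ft_force: [-0.2, 0.2, 0.7]
width: 0.0291
```

```bash
python3 - <<'E'
from mv import *
from pe import *
s=monitor.read_state();p,q=s['ee_pos'],s['eef_rot'];print(s['time'],p,yaw(q),s['ft_force'],s['width'],q)
c=cam('wrist','w7.png')
a=cam('top','top7.png'); e=plate(a)
# target: end at y_b of tip
T=np.array([.4585,-.164]); print('dy along yb',(T-e[:2])@yb,'dx',(T-e[:2])@xb)
E
```

```text
12.175 [0.47832212 0.29163129 0.16531182] -0.7823829581448869 [-0.15700281  0.16413077  0.67042341] 0.029107092781112905 [7.11918085e-01 7.02262510e-01 8.67804165e-05 3.89984096e-06]
end [0.4751 0.0059 0.09  ] width 0.0624 len seen 0.2625 angle to -yb 0.075 z 0.08970567509306726
dy along yb -0.17072178705330826 dx -0.0029826075078649896
```

View pics/top7.png

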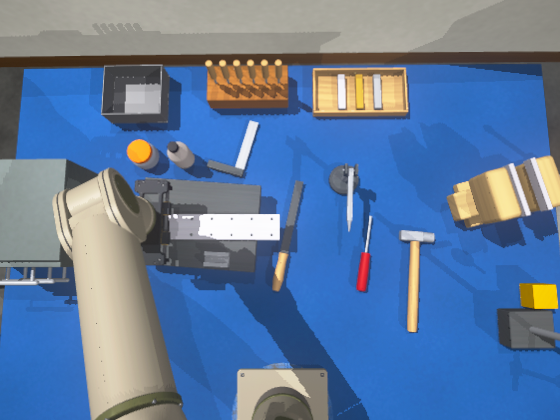

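Request:
{"method": "drive_tool", "body": {
  "plan": [
    {"rx": 0,"ry": 0,"rz": 0,"x": 0,"y": 0,"z": 0.001,"fingers": 0},
    {"rx": 0,"ry": 0,"rz": 0,"x": -0.005,"y": 0,"z": 0.0015,"fingers": 0},
    {"rx": 0,"ry": 0,"rz": 0.0004,"x": -0.015,"y": -0.0005,"z": 0.0015,"fingers": 0},
    {"rx": 0,"ry": 0,"rz": 0.0008,"x": -0.025,"y": -0.001,"z": 0.0015,"fingers": 0},
    {"rx": 0,"ry": 0,"rz": 0.0013,"x": -0.037,"y": -0.0014,"z": 0.0015,"fingers": 0},
    {"rx": 0,"ry": 0,"rz": 0.0017,"x": -0.049,"y": -0.0018,"z": 0.0015,"fingers": 0},
    {"rx": 0,"ry": 0,"rz": 0.0021,"x": -0.061,"y": -0.0022,"z": 0.0015,"fingers": 0},
    {"rx": 0,"ry": 0,"rz": 0.0025,"x": -0.073,"y": -0.0026,"z": 0.0015,"fingers": 0},
    {"rx": 0,"ry": 0,"rz": 0.0029,"x": -0.084,"y": -0.003,"z": 0.0015,"fingers": 0},
    {"rx": 0,"ry": 0,"rz": 0.0029,"x": -0.09,"y": -0.003,"z": 0.0015,"fingers": 0},
    {"rx": 0,"ry": 0,"rz": 0.0029,"x": -0.09,"y": -0.003,"z": 0.0015,"fingers": 0}
  ],
  "squeeze": 55
}}

```text
time: 13.65
ee_pos: [0.4748, 0.2029, 0.1652]
eef_rot: [0.718, 0.696, 0.002, -0.0]
ft_force: [-0.2, 4.0, 11.9]
width: 0.0297
```

```bash
cat > chk.py <<'E'
from mv import *
from pe import *
s=monitor.read_state();p,q=s['ee_pos'],s['eef_rot'];print(s['time'],p,yaw(q),s['ft_force'],s['torque'],s['width'])
print('tool z',R.from_quat(q).as_matrix()[:,2])
a=cam('top','top_%.2f.png'%s['time']); e=plate(a)
T=np.array([.4585,-.164]); print('dy along yb',(T-e[:2])@yb,'dx',(T-e[:2])@xb)
E
python3 chk.py
```

```text
13.65 [0.47479491 0.20286086 0.16524847] -1.832363684763323 [-0.22393868  3.95354652 11.89182193] [ 0.31849523  0.5857372  -0.17099244] 0.029652814575895258
tool z [ 0.00205998  0.00323283 -0.99999265]
end [ 0.4655 -0.0843  0.09  ] width 0.0639 len seen 0.2633 angle to -yb 0.049 z 0.08976835202470662
dy along yb -0.08003316996777995 dx -0.0006037304378780519
```

Request:
{"method": "drive_tool", "body": {
  "plan": [
    {"rx": 0,"ry": 0,"rz": 0,"x": -0.006,"y": -0.0003,"z": 0,"fingers": 0},
    {"rx": 0,"ry": 0,"rz": 0,"x": -0.017,"y": -0.0008,"z": 0,"fingers": 0},
    {"rx": 0,"ry": 0,"rz": 0,"x": -0.028,"y": -0.0013,"z": 0,"fingers": 0},
    {"rx": 0,"ry": 0,"rz": 0,"x": -0.039,"y": -0.0019,"z": 0,"fingers": 0},
    {"rx": 0,"ry": 0,"rz": 0,"x": -0.05,"y": -0.0024,"z": 0,"fingers": 0},
    {"rx": 0,"ry": 0,"rz": 0,"x": -0.06,"y": -0.003,"z": 0,"fingers": 0},
    {"rx": 0,"ry": 0,"rz": 0,"x": -0.07,"y": -0.0034,"z": 0,"fingers": 0},
    {"rx": 0,"ry": 0,"rz": 0,"x": -0.077,"y": -0.0038,"z": 0,"fingers": 0},
    {"rx": 0,"ry": 0,"rz": 0,"x": -0.08,"y": -0.004,"z": 0,"fingers": 0},
    {"rx": 0,"ry": 0,"rz": 0,"x": -0.08,"y": -0.004,"z": 0,"fingers": 0}
  ]
}}

```text
time: 14.95
ee_pos: [0.4687, 0.1237, 0.1654]
eef_rot: [0.718, 0.696, 0.003, -0.0]
ft_force: [0.3, 5.8, 11.1]
width: 0.0297
```

```bash
python3 chk.py; python3 -c "
from h import *
cam('side','s8.png');cv2.imwrite('pics/s8c.png',cv2.resize(cv2.imread('pics/s8.png')[110:270,160:400],(720,480)))
import glob;f=sorted(glob.glob('pics/top_*'))[-1];cv2.imwrite('pics/t8c.png',cv2.resize(cv2.imread(f)[130:260,100:400],(780,338)))"
```

```text
14.95 [0.46874617 0.12367612 0.16543337] -1.804867754691852 [ 0.28890734  5.84090225 11.06713437] [ 1.18272865  0.25500189 -0.0567327 ] 0.029696051704292528
tool z [ 0.00334018  0.00400544 -0.9999864 ]
end [ 0.4598 -0.1636  0.09  ] width 0.0639 len seen 0.2626 angle to -yb 0.047 z 0.08943261350847098
dy along yb -0.0005282968734426119 dx -0.0012466917339220332
```

View pics/s8c.png

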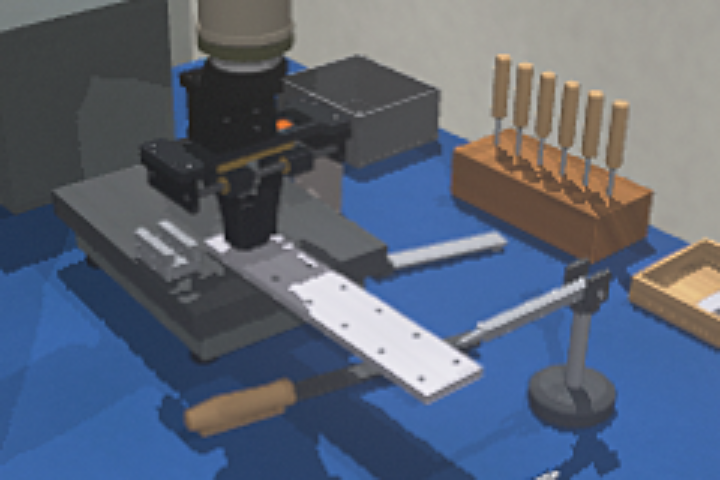

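View pics/t8c.png

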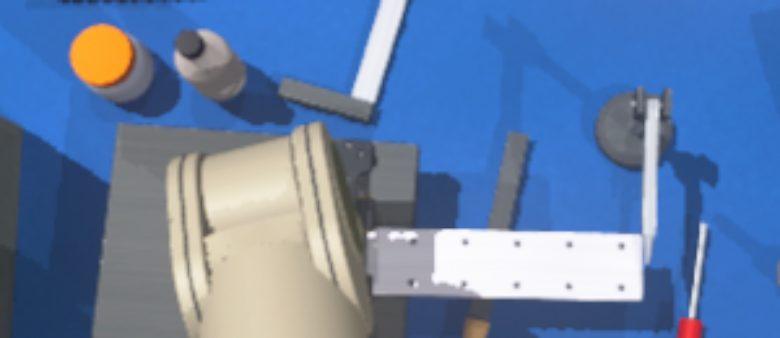

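```bash
python3 - <<'E'
from tip import *
b=cam('side')
A=atz(b,160+429/3,110+399/3,.09);B=atz(b,160+481/3,110+369/3,.09);print(A,B,np.linalg.norm(A-B));e=(A+B)/2
T=np.array([.4585,-.164]);print((e[:2]-T)@yb,(e[:2]-T)@xb)
a=cam('top');v,u=np.mgrid[0:420,0:560];P=w(a,u.ravel(),v.ravel(),a['depth'].ravel())
q=P[(abs(P[:,2]-.09)<.015)&(abs(P[:,0]-.462)<.025)&(P[:,1]>-.155)&(P[:,1]<.08)]
c=np.linalg.lstsq(np.c_[q[:,:2]-q[:,:2].mean(0),np.ones(len(q))],q[:,2],rcond=None)[0];print('slopes',c,len(q))
q=P[(P[:,2]>.11)&(P[:,2]<.16)&(P[:,0]>.48)&(P[:,0]<.58)&(abs(P[:,1]+.165)<.03)]
m=q.mean(0);d=np.linalg.svd(q-m)[2][0];d*=-np.sign(d[0]);print('bar',m,d,'swivel',np.arctan2(-d[:2]@yb,-d[:2]@xb))
for l in ['vee_block','file','hammer','screwdriver','square','oil_bottle','jar']:
    o=nets.find_in(l,'top')[:1]; print(l,[(x['centre'],x['confidence']) for x in o])
E
```

```text
[ 0.42304118 -0.1695936   0.09      ] [ 0.48497319 -0.16724887  0.09      ] 0.06197637752589891
-0.004766963845877704 -0.004124293049532146
slopes [0.00501415 0.00237234 0.08947682] 1875
bar [ 0.53020512 -0.16547833  0.12995475] [-0.99828974  0.05745638 -0.01078674] swivel 0.022693454849000785
vee_block []
file [([0.4145, -0.005, 0.0125], 0.6)]
hammer [([0.3654, -0.3443, 0.023], 0.96)]
screwdriver [([0.3728, -0.2119, 0.0233], 0.85)]
square [([0.6674, 0.1054, 0.0106], 0.75)]
oil_bottle [([0.6648, 0.2567, 0.0919], 0.59)]
jar []
```

```bash
python3 - <<'E'
from tip import *
a=cam('top','t9.png');b=cam('side','s9.png')
A=cv2.resize(cv2.imread('pics/t9.png')[200:260,320:380],None,fx=6.6,fy=6.6,interpolation=cv2.INTER_CUBIC)
B=cv2.resize(cv2.imread('pics/s9.png')[200:260,280:340],None,fx=6.6,fy=6.6,interpolation=cv2.INTER_CUBIC)
# overlay predicted pixel of T-under point
def proj(c,p):
    Rc=rot(c).T; rv=cv2.Rodrigues(Rc)[0]; return cv2.projectPoints(np.array(p,float).reshape(-1,1,3),rv,-Rc@np.array(c['xyz']),np.array(c['camera_matrix']),np.array(c['D']))[0].reshape(-1,2)
T=np.array([.4585,-.164])
for c,I,o in ((a,A,(320,200)),(b,B,(280,200))):
    for z,col in ((.125,(0,0,255)),):
        for x in proj(c,[[*T,z]]): cv2.circle(I,tuple(((x-o+.5)*6.6).astype(int).tolist()),3,col,-1)
    L=proj(c,[[*(T+xb*s),.09] for s in (-.035,.035)]); L=((L-o+.5)*6.6).astype(int); cv2.line(I,tuple(L[0].tolist()),tuple(L[1].tolist()),(0,255,0),1)
cv2.imwrite('pics/c9.png',np.hstack([A,B]))
E
```

```text
(no output)
```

View pics/c9.png

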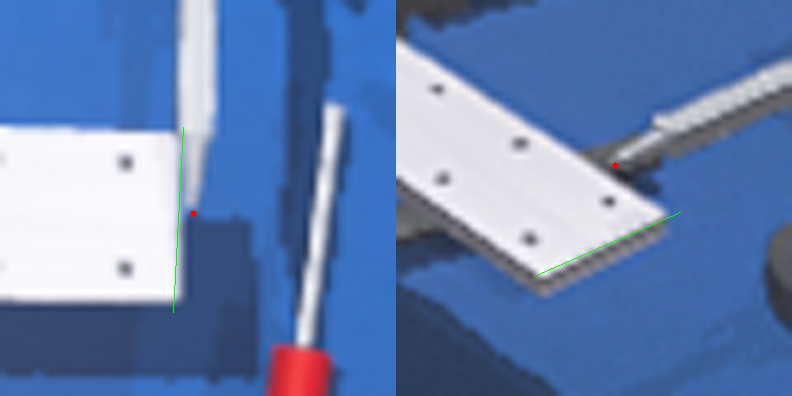

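Request:
{"method": "drive_tool", "body": {
  "plan": [
    {"rx": 0,"ry": 0,"rz": 0,"x": 0,"y": 0,"z": 0,"fingers": 0},
    {"rx": 0,"ry": 0,"rz": 0,"x": 0,"y": 0,"z": 0,"fingers": 0},
    {"rx": 0,"ry": 0,"rz": 0,"x": 0,"y": 0,"z": 0,"fingers": 0},
    {"rx": 0,"ry": 0,"rz": 0,"x": 0,"y": 0,"z": 0,"fingers": 0}
  ]
}}

```text
time: 16.1
ee_pos: [0.4688, 0.1237, 0.1654]
eef_rot: [0.718, 0.696, 0.002, -0.0]
ft_force: [1.2, 5.0, 10.6]
width: 0.0296
```

```bash
python3 chk.py; python3 -c "
from h import *
print(workorder.close_job())"
```

```text
16.1 [0.46875965 0.12373288 0.16541506] -1.792188957782091 [ 1.18857068  5.03817431 10.58979941] [ 1.1644746   0.29496027 -0.04659256] 0.02964734176775475
tool z [ 0.00329911  0.00371305 -0.99998766]
end [ 0.4599 -0.1636  0.09  ] width 0.0639 len seen 0.2625 angle to -yb 0.048 z 0.08953289395389696
dy along yb -0.0005524318580378437 dx -0.0013340024403685694
the job is handed in; nothing more can be done
None
```

The pointer is set and the fixture plate is slid out under its tip, still held flat. The job was handed in at about 16 s with no verdict reported.

I gripped the pointer, swung it square and lowered it onto its stop. I then gripped the plate's block and slid the plate about 170 mm straight out, turning it about 0.02 rad towards square on the way.

My last checks against the limits:

| Check | Measured | Limit |
|---|---|---|
| Pointer swivel | about 0.02 rad | 0.1 rad |
| Pointer tilt | about 0.01 rad | 0.08 rad |
| Plate end to tip, along the path | about 0.5 mm | 8 mm |
| Plate end to tip, sideways | about 1 mm | 25 mm |
| Plate off square | about 0.05 rad | 0.12 rad |
| Plate flatness (depth slope) | under 0.01 rad | 0.05 rad |

- **Grip:** the fingers close on the grip block at 29.6 mm with a 55 N squeeze set, pressing down with about 11 N.
- **Disagreement:** a rough reading of the plate end from the side camera put it about 5 mm past the tip. A closer overlay on both cameras agreed to within 1–2 mm.
- **Other things:** hammer, screwdriver, square and oil bottle stayed within a few mm in the network check.
    - **File:** it read about 33 mm off, most likely because the plate now covers part of it. The arm never went near it.
    - **Vee block and jar:** the network did not find either in the last picture. Both show in their places in the last close-ups, but I did not measure them.

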